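Lock a swivel work head with a ball-lock pin

TASK

Swing the arm of the swivel work head round against its steel stop so that its hole lines up with the one underneath, and lock it there with the quick-release pin from the rack (the one with the thumb button). The pin only goes through while its button is held in: push it fully home until its collar sits on the arm, then let the button spring back out so that the pin is locked, and leave the plain pin, the loose things on the bench and the tray's contents where they are.

Things in the scene. Friction and masses are not known exactly. Their poses are not given: they have to be found in the camera images.
- stand: Fixed grey round foot (130 mm across) and pivot column of the swivel work head; origin on the bench at the vertical pivot axis. A round head (100 mm across, top 148 mm above the bench) turns on it with the arm. Its -x axis is roughly where the arm points when the holes line up.
- pivot (a point): Point on the pivot axis, 56 mm up. Under the arm's sweep stands a fixed dark steel plate, top 54 mm above the bench, 14 mm thick, hollow below, with one 19 mm hole 120 mm from the axis, and beside it a steel stop block (top 90 mm up, 142 to 166 mm from the axis). The plate's angle about the pivot varies by 0.12 rad either way and is not reported: see it or feel for the stop.
- index_arm (a joint): Swing of the arm (rad), growing counter-clockwise from above, towards the stop. At 1.0 it points along the stand's -x; it meets the stop, holes in line, somewhere from 0.88 to 1.12. It stays where left; friction 0.22 N m. Aluminium bar 44 mm wide, underside 56 mm and top 76 mm above the bench, reaching 199 mm from the pivot axis.
- swing_hole (a point): Centre of the mouth of the arm's 18 mm through hole, in the arm's top face (76 mm above the bench), 120 mm from the pivot axis. Its -x axis points outward along the arm.
- swing_knob (a point): Top of the upright push knob near the arm's end: steel stem 16 mm in diameter with a black head 24 mm in diameter and 14 mm high on it, top 126 mm above the bench, 182 mm from the pivot axis. The stem stands 36 mm clear above the arm, below the head.
- pin: Ball-lock pin, loose, about 140 g, upright in the rack. Origin at the shank's lower end, z towards the button. Steel shank 16 mm across, lowest 7 mm tapering to 9 mm; four lugs stick out 3.5 mm at 18 to 24 mm up. Collar 40 mm across at 63 to 69 mm, black grip 26 mm across at 69 to 99 mm, steel thumb button 16 mm across, its top at 108 mm.
- pin_button (a joint): Travel of the thumb button (m): 0 out (lugs out, locked), 0.008 fully in (lugs flush). Sprung, 2 N at first, 5 N fully in. Pressing straight down on it draws the lugs in, then carries the pin down. Home, the pressed button's top is 37 mm above the arm; let go, the lugs come out under the plate.
- pin_collar (a point): Centre of the underside of the pin's collar, on the pin's axis, 63 mm above its lower end. Stood in the arm's hole with the button out, the pin rests upright on its lugs, the collar 45 mm above the arm. Home, the collar lies on the arm.
- pin_tip (a point): Lower end of the pin's shank, on its axis.
- rack: Fixed aluminium rack, 60 x 170 mm, 80 mm high, origin under its centre on the bench, long side along its y. Two 32 mm square places 45 mm either side of its centre along y; in each a pin hangs by its collar, which rests on the rack's top, 80 mm above the bench. Either place may hold either pin.
- plain_pin: A plain headed pin in the rack's other place, same shank, collar and grip but with no button and no lugs. Origin at the lower end of the shank. Not to be used.
- wrench: Loose steel wrench, 190 mm long, lying on the bench to the robot's left. Bystander.
- screwdriver: Loose screwdriver lying on the bench to the robot's left. Bystander.
- mug: Steel mug, 76 mm across, 100 mm high, far left. Bystander.
- oil_can: Grey can, 60 mm across, 120 mm high, far right. Bystander.
- washer: Steel washer, 44 mm across, 6 mm thick, flat on the bench between rack and work head. Bystander.
- spacer: Brass tube spacer, 30 mm across, 20 mm high, in the grey tray at the right. Bystander.
- slug: Aluminium slug, 24 mm across, 30 mm high, in the grey tray at the right. Bystander.
There are look-alikes about, which are no part of the job. What is shaped like the pin but pink is not meant.

How it is judged (in metres and radians):
On the way, in this order (a step that is already met when the one before it is completed fails the run):
1. the pin stands upright on its lugs in the arm's hole, button out (horizontal distance between pin_tip and swing_hole below 0.005 m and z of pin_tip in the frame of swing_hole between -0.022 and -0.012 m and angle between pin's own z axis and vertical below 0.2 rad and value of joint pin_button below 0.002 m), for 0.1 s.
2. the button is held in while the pin is on its way through the holes (value of joint pin_button above 0.0045 m and horizontal distance between pin_tip and swing_hole below 0.005 m and z of pin_tip in the frame of swing_hole below -0.021 m), for 0.04 s.
At the end, for the whole second after the job is handed in: The pin is through the arm and the sector plate: its collar within 3.5 mm of the arm's top and within 4 mm of the hole's centre, upright within 0.08 rad, its button out again to within 2 mm (lugs out below the plate), the arm's swing between 0.83 and 1.17 rad, everything at rest (value of joint index_arm between 0.83 and 1.17 rad and horizontal distance between pin_collar and swing_hole below 0.004 m and z of pin_collar in the frame of swing_hole below 0.0035 m and angle between pin's own z axis and vertical below 0.08 rad and value of joint pin_button below 0.002 m and linear speed of pin below 0.02 m/s); the robot touches nothing.
It fails at once if the plain pin or another bystander (wrench, screwdriver, mug, can, washer, spacer, slug) is moved more than 30 mm (distance of any of plain_pin, wrench, screwdriver, mug, oil_can, washer, spacer, slug from where it was at the start of the episode above 0.03 m).
It also fails if it takes over 72 s, if anything falls off the work surface, if the arm or the gripper's body presses on something with over 40 N, if the wrist force passes 120 N, or if a joint passes its speed limit or range.

ROBOT

A 7-joint arm with a two-finger parallel gripper is mounted at the origin on the work surface. World frame = base frame: x ahead of the robot, y to its left, z up, the work surface at z = 0. Lengths are in mm, angles in rad, forces in N, time in s.
With the tool pointing down it reaches from about 425 to 875 mm from the base axis. Payload 8.4 kg.
Tool frame: the origin (TCP) lies between the finger pads; the fingertips stand 17 mm ahead of it and the grasp point (between the pads) lies 2 mm behind it (robot.tcp_to_tips is the distance from the TCP to the fingertips, in mm); z points along the fingers, y is the line along which they close (so a half turn about z gives the same grasp; the last joint's range is limited). The gripper opens to 87 mm and grips with 3 to 60 N. Pads are 19 mm wide; open, the fingers measure 117 mm over their backs; the gripper's body (75 mm by 190 mm) begins 51 mm behind the grasp point.
Start: joints at [-1.254, 0.333, 0.04, 1.465, -0.013, 1.343, -0.059], TCP at [262.547, 594.586, 211.846] pointing down, gripper open.
Joint ranges: [-2.58, 2.58], [-0.38, 2.09], [-1.3, 1.39], [0.25, 2.4], [-1.5, 4.64], [0.08, 2.09], [-2.65, 2.65]. Speed limits (rad/s): [2.22, 2.22, 2.79, 2.79, 3.14, 3.14, 3.14].

INTERFACE

Orientations are given as a unit quaternion [w, x, y, z].
In Python, from bench import robot, cams, close_job gives the robot as it stands.
- The arm moves only by the tool step_arm, never from a script. Its argument "deltas" is a list of rows, each a list of 7 numbers: the shift along the tool's x, y, z in units of 0.025 m (1.0 is 0.025 m), then the turn, a rotation vector about the tool's x, y, z in units of 4 degrees (1.0 is 4 degrees), then the gripper's target within -1 to 1 (fully open at 1, half-way at 0, shut at -1). In form: [[x, y, z, rx, ry, rz, hand], ...]. A call has 1 to 12 rows; each row shifts and turns the commanded pose from where the row before left it, along the tool's axes as they then stand; what a row does not reach is not made up. A row lasts 1/8 s, in which the tool goes at most 62.5 mm and 10.7 degrees, less where a joint would pass 70% of its speed; a pose out of reach is approached as far as the arm can. A call with a number of a shift or a turn outside -1 to 1 is refused whole. A call with a gripper value outside its range is refused whole. The fingers move at their own pace and stop on an object; "newtons" is the grip in N (left out, the last holds). Time passes only in rows, so rows that do not move let the fingers close. It gives the time, the measured TCP pose, the force, the opening and the grip force at its end, in the units of the state.
- robot.read_state(): the state, without advancing time (a new reading comes with each control period).
- cams.camera(name): name is "side" or "top" or "wrist"; returns a dict with "frame" (420x560x3 uint8, blue, green, red), "depth" (420x560 float32, mm along the optical axis (not along the pixel's ray), 0 where there is no reading), "intrinsics" (3x3 intrinsics, pixels), "rvec" (rotation vector, rad) and "tvec" (3), from world to camera coordinates, as OpenCV has them; the wrist camera has in their place "T_tool_cam" (4x4, takes a point from camera to tool coordinates, whose origin is the TCP and whose axes are the flange's). Camera axes: x right, y down, z forward; pixel columns grow to the right and rows downward; lengths in mm; the calibration is good to about 2 mm. A picture is of the moment at which its call begins: read the wrist's pose just before it.
- close_job(): hands the job in; it is judged then, once.
Trained networks look in a picture, given as the dict that the camera call returned (one of the last four; its "shot" number tells which), for a name from the list of things; names that differ only in an ending like _2 or _b are one class to them, and where a whole thing is asked for, a point or a joint stands for the part that bears it (a point fixed in the world has none). Each returns a list of dicts, best first, with "score" (0 to 1); they miss things now and then, are a little off and sometimes report something else, mostly with a low value. They report only what shows in the picture. A call takes as long as a camera call. They do not tell look-alikes from the thing itself.
- cams.masks_of(target, picture): "pixels" (420x560 bool, what is visible of it) and "box" ([left, top, right, bottom] in pixels, round what is visible of it).
The state is a dict: "time": time; "joint_positions": joint angles; "qd": joint speeds; "tau": joint torques, N m; "tool_pos": TCP position; "ee_rot": TCP orientation; "ft_force": force on the tool from outside, world axes, zero at the start; "torque": the same for the moment, N m; "opening": finger opening in mm; "gripper_force": force on a finger pad.
Only numpy, scipy, OpenCV 4.12 (cv2) and the standard library are available. Lean on these libraries where they do the work, as an engineer would, in place of code of your own. Each camera call takes 0.05 s, during which the arm holds its last target. There are 200 camera calls.

## Working session

There is one attempt and no reset: what is moved stays moved. The work goes in short steps, Python scripts to look and compute and a tool call to move; the robot and the scene stay as the last step left them, time stands still between calls to the robot, and variables do not carry over. Pictures are saved under pics/ and viewed, at most 10 in all, crops included, and the job is handed in when it is done.

Besides the shell and the picture viewer there is one more tool, called after "Emit:" as name([rows], argument=value, ...), one row to a line, values as JSON. step_arm: Moves the arm, as the interface text tells. Shifts and turns lie within -1 to 1; 1 stands for 0.025 m of shift or 4 degrees of turn. Its arguments: {"type":"object","properties":{"deltas":{"type":"array","items":{"type":"array","items":{"type":"number","minimum":-1,"maximum":1}}},"newtons":{"type":"number"}},"required":["deltas"]}

```bash
mkdir -p pics; cat > h.py <<'E'
import numpy as np, cv2
from bench import robot, cams
from scipy.spatial.transform import Rotation as R
def Tcam(p, st=None):
    T=np.eye(4)
    if 'T_tool_cam' in p:
        q=st['ee_rot']; W=np.eye(4); W[:3,:3]=R.from_quat([q[1],q[2],q[3],q[0]]).as_matrix(); W[:3,3]=st['tool_pos']
        return W@np.array(p['T_tool_cam'])
    Rm=cv2.Rodrigues(np.array(p['rvec'],float))[0]; T[:3,:3]=Rm.T; T[:3,3]=-Rm.T@np.array(p['tvec']).ravel(); return T
def cloud(p, st=None):
    K=np.array(p['intrinsics']); d=p['depth']; v,u=np.mgrid[:420,:560]
    c=np.stack([(u-K[0,2])/K[0,0]*d,(v-K[1,2])/K[1,1]*d,d],-1); T=Tcam(p,st)
    w=c@T[:3,:3].T+T[:3,3]; w[d<=0]=np.nan; return w
def ray_z(p,u,v,z,st=None):
    K=np.array(p['intrinsics']); T=Tcam(p,st); r=T[:3,:3]@np.array([(u-K[0,2])/K[0,0],(v-K[1,2])/K[1,1],1]); return T[:3,3]+r*(z-T[2,3])/r[2]
E
python3 - <<'E'
from h import *
st=robot.read_state(); print(st)
for n in ['top','side']:
    p=cams.camera(n); cv2.imwrite(f'pics/{n}.png',p['frame']); w=cloud(p); print(n,Tcam(p)[:3,3])
    for t in ['pin','plain_pin','rack','stand','index_arm','swing_knob','washer']:
        for m in cams.masks_of(t,p)[:3]:
            q=w[m['pixels']]; q=q[~np.isnan(q[:,0])]
            if len(q): print(t,round(m['score'],2),np.round(m['box']),np.round(np.median(q,0)),'zmax',np.round(np.percentile(q[:,2],98)))
E
```

```text
{'time': 0.0, 'joint_positions': array([-1.25422809,  0.33388732,  0.03985501,  1.46626201, -0.01339008,
        1.34330145, -0.0585375 ]), 'qd': array([-1.55091397e-03, -8.24201492e-04,  6.06097812e-04, -9.95730252e-04,
        7.50921622e-04,  5.13192119e-04,  9.91118687e-05]), 'tau': array([-7.66463218e-04, -6.56364727e+01,  1.33478556e+00, -4.03794229e+01,
       -5.96027006e-02,  4.51085006e-02,  1.74077491e-04]), 'tool_pos': array([262.35571583, 594.17298219, 210.97881073]), 'ee_rot': array([-1.09632802e-04,  2.06406902e-01,  9.78465920e-01, -7.88642054e-04]), 'ft_force': array([-0.78437945, -0.68153294,  0.28655973]), 'torque': array([ 0.04846246, -0.03252912,  0.03935012]), 'gripper_force': 0.0, 'opening': 86.95976852837475}
top [ 508.81685717  -43.2782847  1227.67481784]
pin 0.78 [374. 246. 394. 263.] [ 492. -295.  106.] zmax 128.0
pin 0.75 [408. 219. 428. 233.] [ 558. -378.   84.] zmax 110.0
pin 0.71 [ 98. 244. 136. 320.] [382. 354.  21.] zmax 28.0
plain_pin 0.67 [340. 243. 356. 263.] [ 495. -209.   99.] zmax 119.0
rack 0.73 [326. 236. 402. 266.] [ 494. -252.   79.] zmax 85
[... 374 characters left out ...]
 zmax 11.0
side [  75.42138603 -782.71325809  867.1598304 ]
pin 0.87 [315. 255. 334. 290.] [ 578. -252.   71.] zmax 110.0
pin 0.71 [259. 295. 277. 327.] [ 394. -277.   73.] zmax 110.0
pin 0.7 [346. 299. 361. 334.] [ 552. -389.   73.] zmax 110.0
plain_pin 0.66 [277. 259. 294. 282.] [ 489. -218.   98.] zmax 119.0
rack 0.55 [264. 263. 327. 339.] [ 479. -275.   79.] zmax 84.0
stand 0.88 [221. 176. 310. 239.] [617.   2.  76.] zmax 139.0
index_arm 0.94 [220. 175. 307. 217.] [610.  23.  82.] zmax 146.0
swing_knob 0.64 [220. 179. 305. 220.] [610.  27.  81.] zmax 146.0
swing_knob 0.62 [304. 282. 312. 290.] [ 490. -301.  125.] zmax 129.0
washer 0.22 [299. 284. 317. 305.] [ 485. -306.  102.] zmax 127.0
```

```bash
python3 - <<'E'
import cv2
a=cv2.imread('pics/top.png')[130:350,170:450]; b=cv2.imread('pics/side.png')[160:350,200:400]
a=cv2.resize(a,None,fx=2.8,fy=2.8,interpolation=3); cv2.imwrite('pics/topc.png',a)
cv2.imwrite('pics/sidec.png',cv2.resize(b,None,fx=3.1,fy=3.1,interpolation=3))
E
```

```text
(no output)
```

View pics/topc.png

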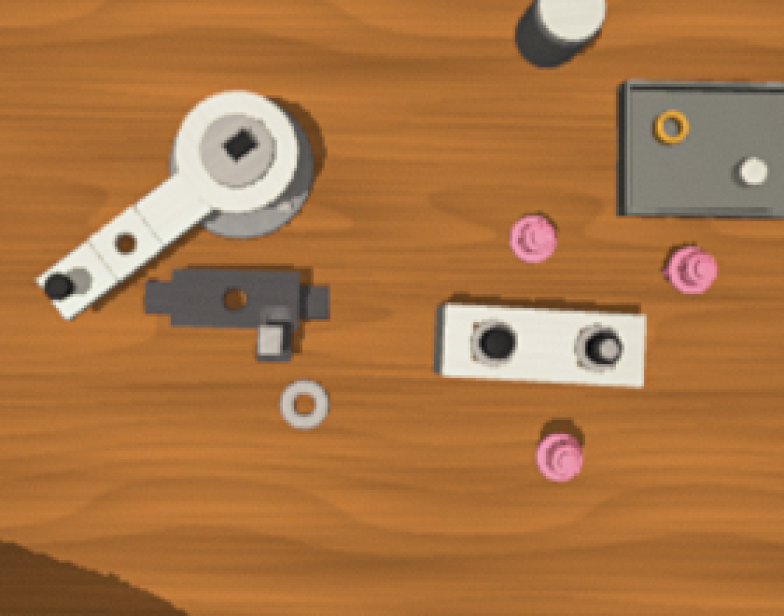

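View pics/sidec.png

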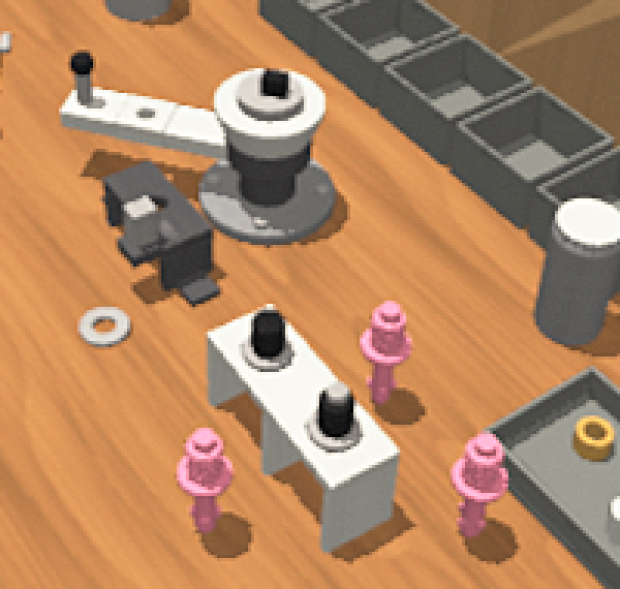

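The steel-button pin is in the rack's right place (top crop 606,347, full about 386,254). The black-capped one at (497,342) is the plain pin, and the three pink ones are look-alikes. The enlarged crops confirm this. Arm hole is at crop (126,243), knob (58,286), plate hole (234,299).

```bash
python3 - <<'E'
from h import *
p=cams.camera('top'); w=cloud(p)
f=lambda x,y,z: ray_z(p,170+x/2.8,130+y/2.8,z)[:2]
P=f(236,151,148);D={'pivot':P,'plate':f(234,299,54),'armhole':f(126,243,76),'knob':f(58,286,126),'button':f(607,347,125),'plain':f(497,342,116),'rack':f(545,345,80)}
m=(abs(w[...,2]-148)<4)&(np.hypot(w[...,0]-P[0],w[...,1]-P[1])<70)
print('head circle',cv2.minEnclosingCircle(w[m][:,:2].astype(np.float32)),np.median(w[m],0))
for k,v in D.items(): d=v-P; print(k,np.round(v,1),'r',round(np.hypot(*d),1),'ang',round(np.arctan2(d[1],d[0])%(2*np.pi),3))
E
```

```text
head circle ((652.2383422851562, 3.4497663974761963), 11.8868989944458) [650.05313455   3.18805153 147.3903269 ]
pivot [643.3   4.7] r 0.0 ang 0.0
plate [526.8   7.9] r 116.5 ang 3.114
armhole [572.2  99.2] r 118.2 ang 2.216
knob [533.7 146.8] r 179.4 ang 2.227
button [ 491.9 -298.5] r 338.9 ang 4.249
plain [ 494.3 -210.2] r 261.4 ang 4.106
rack [ 492.  -256.3] r 301.6 ang 4.187
```

Emit:
step_arm([
  [-0.95,-0.67,0,0,0,0,-0.17],
  [-0.95,-0.67,0,0,0,0,-0.17],
  [-0.95,-0.67,0,0,0,0,-0.17],
  [-0.95,-0.67,0,0,0,0,-0.17],
  [-0.95,-0.67,0,0,0,0,-0.17],
  [-0.95,-0.67,0,0,0,0,-0.17],
  [-0.95,-0.67,0,0,0,0,-0.17],
  [-0.95,-0.67,0,0,0,0,-0.17],
  [-0.95,-0.67,0,0,0,0,-0.17],
  [-0.95,-0.67,0,0,0,0,-0.17],
  [-0.95,-0.67,0,0,0,0,-0.17],
  [-0.95,-0.67,0,0,0,0,-0.17],
], newtons=20)

```text
time: 2.35
tool_pos: [442.5, 294.8, 212.0]
ee_rot: [0.0, 0.206, 0.978, 0.0]
ft_force: [-0.0, 0.5, -0.9]
opening: 36.4
gripper_force: 0.0
```

Emit:
step_arm([
  [-0.95,-0.67,0,0,0,0,-0.17],
  [-0.95,-0.67,0,0,0,0,-0.17],
  [-0.95,-0.67,0,0,0,0,-0.17],
  [-0.95,-0.67,0,0,0,0,-0.17],
  [-0.95,-0.67,0,0,0,0,-0.17],
  [-0.95,-0.67,0,0,0,0,-0.17],
  [0,0,0,0,0,0,-0.17],
  [0,0,0,0,0,0,-0.17],
])

```text
time: 3.35
tool_pos: [531.5, 146.7, 211.8]
ee_rot: [-0.0, 0.206, 0.979, 0.0]
ft_force: [0.6, -0.7, 0.3]
opening: 36.0
gripper_force: 0.0
```

```bash
python3 - <<'E'
from h import *
st=robot.read_state(); p=cams.camera('wrist'); w=cloud(p,st); print(st['tool_pos'],st['ee_rot'],st['opening'])
cv2.imwrite('pics/w1.png',p['frame'])
m=(abs(w[...,2]-126)<5)&(np.hypot(w[...,0]-533,w[...,1]-147)<40); q=w[m]; print(len(q), np.median(q,0) if len(q) else '', np.ptp(q,axis=0) if len(q) else '')
E
```

```text
[531.5266422  146.72230919 211.82772109] [-1.75388569e-04  2.06241223e-01  9.78501155e-01  1.30792904e-04] 36.031557390716294
564 [533.90795315 150.53142237 124.99140113] [21.84124193 21.48455723  6.51362252]
```

View pics/w1.png

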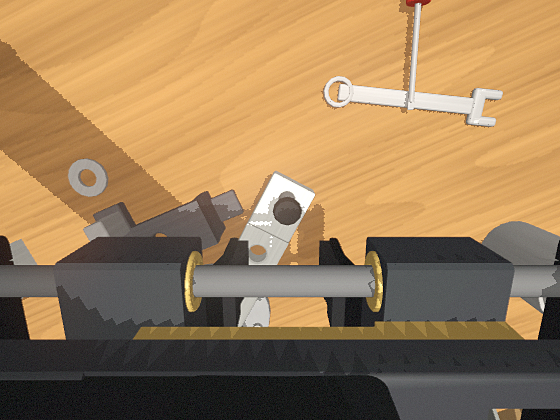

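Emit:
step_arm([
  [-0.03,0.18,0.96,0,0,0,-0.17],
  [0,0,0.96,0,0,0,-0.17],
  [0,0,0.96,0,0,0,-0.17],
  [0,0,0.95,0,0,0,-0.17],
  [0,0,0,0,0,0,-0.17],
])

```text
time: 4.03
tool_pos: [532.7, 150.5, 114.6]
ee_rot: [-0.001, 0.206, 0.979, -0.001]
ft_force: [-0.4, 0.3, 1.0]
opening: 35.7
gripper_force: 0.0
```

Emit:
step_arm([
  [0.32,-0.66,0,0,0,0,-0.17],
  [0.255,-0.687,0,0,0,0,-0.17],
  [0.185,-0.71,0,0,0,0,-0.17],
  [0.113,-0.723,0,0,0,0,-0.17],
  [0.04,-0.731,0,0,0,0,-0.17],
  [-0.032,-0.731,0,0,0,0,-0.17],
  [-0.105,-0.724,0,0,0,0,-0.17],
  [-0.09,-0.35,0,0,0,0,-0.17],
  [0,0,0,0,0,0,-0.17],
])

```text
time: 5.15
tool_pos: [465.1, 34.7, 116.2]
ee_rot: [0.0, 0.207, 0.978, 0.0]
ft_force: [-0.6, 0.4, -0.2]
opening: 36.1
gripper_force: 0.0
```

```bash
python3 - <<'E'
from h import *
p=cams.camera('top'); cv2.imwrite('pics/t2.png',cv2.resize(p['frame'][140:300,150:350],None,fx=3.5,fy=3.5,interpolation=3))
E
```

```text
(no output)
```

View pics/t2.png

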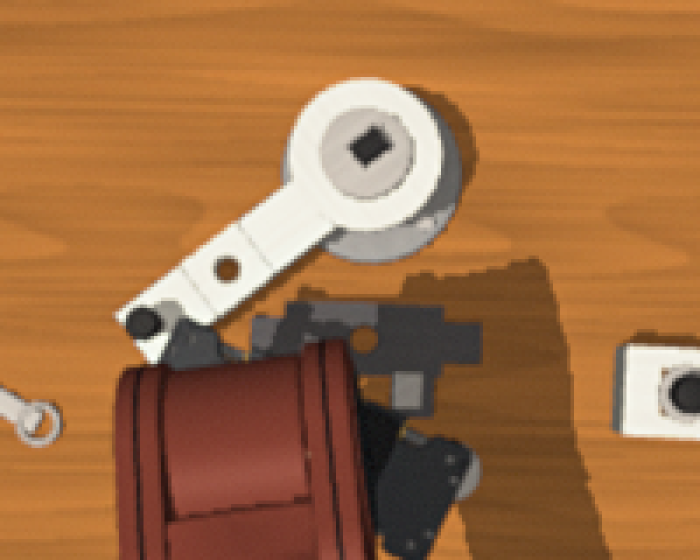

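The picture shows the arm unmoved (knob at crop 145,322), so the fingers missed the knob. I'll check where the fingers really are.

```bash
python3 - <<'E'
from h import *
st=robot.read_state(); print(st['time'],st['tool_pos'],st['ee_rot'],st['opening'],st['ft_force'])
p=cams.camera('side'); t=cams.camera('top'); K=np.array(t['intrinsics'])
T=np.linalg.inv(Tcam(t))
q=st['ee_rot']; Rm=R.from_quat([q[1],q[2],q[3],q[0]]).as_matrix()
for a in [(0,0,0),(0,18,17),(0,-18,17),(0,95,-55),(0,-95,-55)]:
    w=Rm@np.array(a)+st['tool_pos']; c=T[:3,:3]@w+T[:3,3]; c=K@c/c[2]; print(a,np.round(w),'top crop px',np.round((c[:2]-[150,140])*3.5))
cv2.imwrite('pics/s2.png',cv2.resize(p['frame'][140:300,150:350],None,fx=3.5,fy=3.5,interpolation=3))
E
```

```text
5.2 [465.16909204  35.35085058 116.15691174] [7.37395334e-05 2.06533721e-01 9.78439477e-01 8.14729660e-05] 35.902480224570446 [-0.25307136 -0.33390984  0.00682458]
(0, 0, 0) [465.  35. 116.] top crop px [314. 431.]
(0, 18, 17) [472.  52.  99.] top crop px [291. 419.]
(0, -18, 17) [458.  19.  99.] top crop px [341. 442.]
(0, 95, -55) [504. 122. 171.] top crop px [168. 370.]
(0, -95, -55) [427. -52. 171.] top crop px [447. 499.]
```

View pics/s2.png

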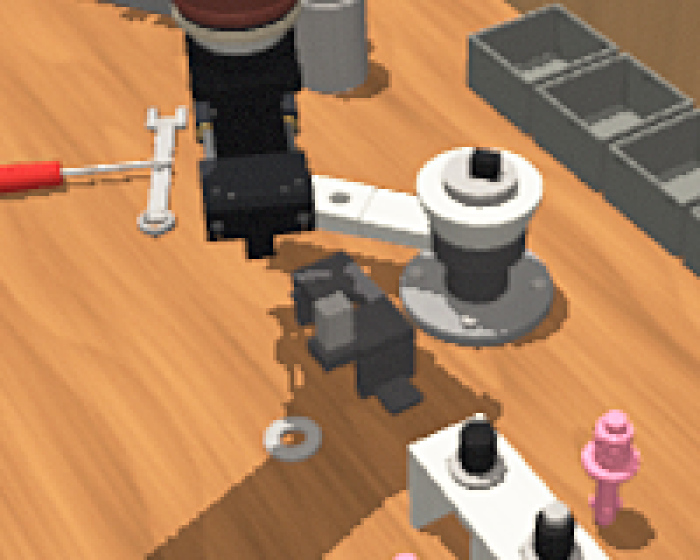

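Emit:
step_arm([
  [0,0,-0.9,0,0,0,0],
  [0,0,-0.9,0,0,0,0],
  [-0.11,0.88,0,0,0,0,0],
  [-0.11,0.88,0,0,0,0,0],
  [-0.11,0.88,0,0,0,0,0],
  [-0.11,0.88,0,0,0,0,0],
  [-0.11,0.88,0,0,0,0,0],
  [-0.11,0.88,0,0,0,0,0],
  [0,0,0,0,0,0,0],
])

```text
time: 6.42
tool_pos: [533.9, 151.2, 160.7]
ee_rot: [-0.0, 0.205, 0.979, -0.0]
ft_force: [0.2, -0.5, -0.0]
opening: 43.5
gripper_force: 0.0
```

Emit:
step_arm([
  [0,0,0.9,0,0,0,0],
  [0,0,0.9,0,0,0,0],
  [0,0,0,0,0,0,-0.6],
  [0,0,0,0,0,0,-0.6],
  [0,0,0,0,0,0,-0.6],
  [0,0,0,0,0,0,-0.6],
], newtons=5)

```text
time: 7.18
tool_pos: [533.7, 149.5, 116.8]
ee_rot: [0.0, 0.206, 0.978, 0.0]
ft_force: [0.3, 0.0, -0.3]
opening: 19.1
gripper_force: 0.0
```

```bash
python3 - <<'E'
from h import *
st=robot.read_state(); print(st['opening'],st['tool_pos'])
p=cams.camera('wrist'); s=cams.camera('side')
im=np.hstack([cv2.resize(p['frame'],(400,300)), cv2.resize(s['frame'][150:270,170:330],(400,300),interpolation=3)])
cv2.imwrite('pics/c3.png',im)
w=cloud(p,st)
m=(w[...,2]>70)&(w[...,2]<132)&(np.hypot(w[...,0]-645,w[...,1]-4)<215)&(np.hypot(w[...,0]-645,w[...,1]-4)>60)
q=w[m]; print(len(q)); print(np.round(np.c_[np.percentile(q,[2,50,98],axis=0)]))
for n,pp in (('side',s),):
    ww=cloud(pp)
    for lo,hi in((120,132),(70,80)):
        k=(ww[...,2]>lo)&(ww[...,2]<hi)&(np.hypot(ww[...,0]-534,ww[...,1]-150)<60); print(lo,k.sum(),np.median(ww[k],0) if k.any() else '')
E
```

```text
19.118378265435155 [533.74614877 149.45649661 116.81511097]
4377
[[484. -13.  72.]
 [529. 150.  76.]
 [588. 171. 129.]]
120 15 [528.86852695 138.97947976 124.38908756]
70 237 [546.49163707 127.9652245   76.98290131]
```

View pics/c3.png

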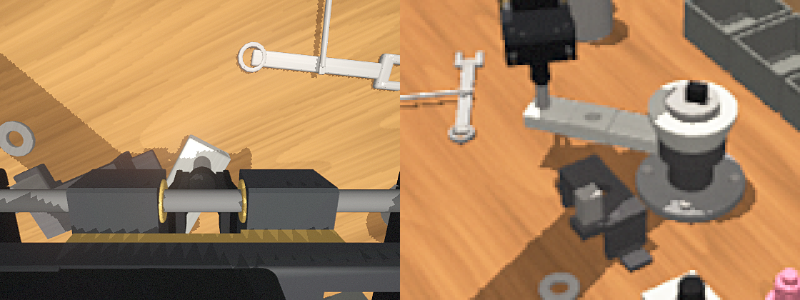

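Emit:
step_arm([
  [0,0,0,0,0,0,-1],
  [0,0,0,0,0,0,-1],
  [0,0,0,0,0,0,-1],
], newtons=10)

```text
time: 7.65
tool_pos: [533.3, 149.3, 116.1]
ee_rot: [-0.0, 0.206, 0.978, -0.0]
ft_force: [-0.1, -0.1, 0.6]
opening: 1.6
gripper_force: 0.0
```

```bash
python3 - <<'E'
from h import *
st=robot.read_state()
p=cams.camera('wrist'); w=cloud(p,st); q=st['ee_rot']; Rm=R.from_quat([q[1],q[2],q[3],q[0]]).as_matrix()
tl=(w-st['tool_pos'])@Rm   # tool coordinates
r=np.hypot(w[...,0]-645,w[...,1]-4)
m=(abs(tl[...,0])<60)&(abs(tl[...,1])<30)&(tl[...,2]>-25)&(tl[...,2]<45)
q=tl[m]; col=p['frame'][m]; v,u=np.where(m)
for z0 in range(-25,45,5):
    k=(q[:,2]>=z0)&(q[:,2]<z0+5)
    if k.sum()>5: print(z0,k.sum(),'x',np.round(np.percentile(q[k,0],[2,50,98])),'y',np.round(np.percentile(q[k,1],[2,50,98])),'rows',v[k].min(),v[k].max(),'cols',u[k].min(),u[k].max(),'bgr',np.median(col[k],0))
s=cams.camera('side')
f=np.vstack([cv2.resize(p['frame'][180:330,180:400],(770,525),interpolation=3)]); cv2.imwrite('pics/w4.png',f)
E
```

```text
-25 132 x [10. 10. 12.] y [-7.  3. 11.] rows 244 251 cols 264 303 bgr [43. 47. 52.]
-20 141 x [10. 11. 12.] y [-8.  0. 11.] rows 240 248 cols 264 303 bgr [45. 49. 55.]
-15 132 x [-2. 10. 12.] y [-8.  1. 11.] rows 238 264 cols 264 303 bgr [46. 51. 57.]
-10 113 x [-3.  7. 10.] y [-3.  2.  5.] rows 237 264 cols 273 293 bgr [49. 52. 57.]
-5 75 x [ 9. 10. 11.] y [-4.  1.  7.] rows 234 239 cols 272 294 bgr [46. 52. 60.]
0 7 x [ 8.  9. 10.] y [-3.  2.  4.] rows 234 236 cols 274 289 bgr [64. 69. 76.]
10 47 x [5. 6. 7.] y [-4.  1.  7.] rows 231 236 cols 273 293 bgr [115. 121. 127.]
15 58 x [2. 6. 7.] y [-6.  2.  8.] rows 229 237 cols 271 295 bgr [112.5 118.5 124. ]
20 66 x [2. 6. 7.] y [-6.  1.  9.] rows 226 237 cols 271 296 bgr [113. 119. 126.]
25 58 x [1. 6. 7.] y [-6.  2.  9.] rows 224 233 cols 271 295 bgr [113.  120.  126.5]
30 52 x [1. 6. 7.] y [-6.  0.  9.] rows 222 231 cols 271 295 bgr [113. 120. 127.]
35 194 x [-5.  5. 17.] y [-19.   0.  22.] rows 200 238 cols 248 318 bgr [189. 198. 201.]
40 1729 x [-5.  7. 21.] y [-22.  -3.  25.] rows 193 239 cols 243 323 bgr [191. 201. 204.]
```

View pics/w4.png

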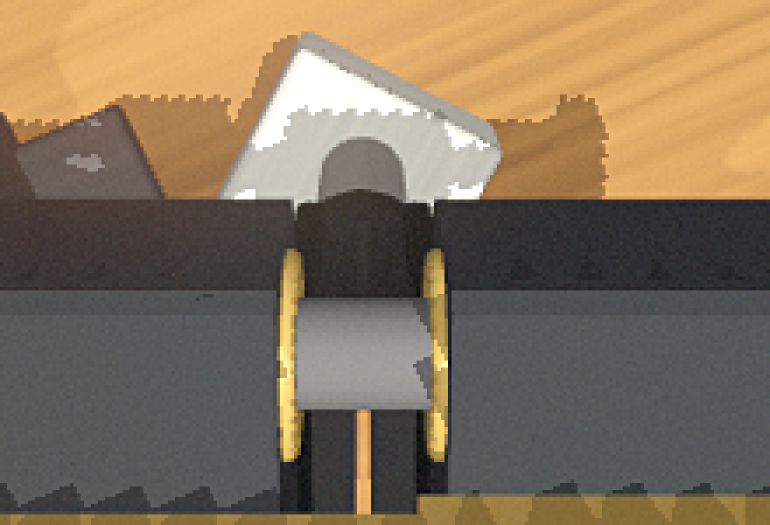

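Emit:
step_arm([
  [0,0,-1,0,0,0,-0.2],
  [0,0,-1,0,0,0,-0.2],
  [0,0,-1,0,0,0,-0.2],
  [0,0,0,0,0,0,-0.2],
])

```text
time: 8.25
tool_pos: [534.5, 149.7, 193.0]
ee_rot: [0.001, 0.206, 0.978, 0.001]
ft_force: [0.1, -0.4, -1.1]
opening: 31.2
gripper_force: 0.0
```

```bash
python3 - <<'E'
from h import *
st=robot.read_state(); print(robot.tcp_to_tips,[a for a in dir(robot) if a[0]!='_'],st['opening'],st['tool_pos'])
p=cams.camera('wrist'); w=cloud(p,st); q=st['ee_rot']; Rm=R.from_quat([q[1],q[2],q[3],q[0]]).as_matrix()
tl=(w-st['tool_pos'])@Rm
print(np.array(p['T_tool_cam']).round(3))
m=(abs(tl[...,1])<45)&(abs(tl[...,0])<50)&(tl[...,2]<60)
for z0 in range(-80,60,6):
    k=m&(tl[...,2]>=z0)&(tl[...,2]<z0+6)
    if k.sum()>5: print(z0,k.sum(),'x',tl[k][:,0].min().round(),tl[k][:,0].max().round(),'|y|',np.percentile(abs(tl[k][:,1]),[2,50,98]).round())
s=cams.camera('side'); T=np.linalg.inv(Tcam(s)); K=np.array(s['intrinsics'])
f=cv2.resize(s['frame'][110:270,170:330],(600,600),interpolation=3)
for a,c in (((0,0,0),(0,255,0)),((0,18,17),(0,0,255)),((0,-18,17),(255,0,0))):
    x=T[:3,:3]@(Rm@np.array(a)+st['tool_pos'])+T[:3,3]; x=K@x/x[2]; cv2.circle(f,tuple(int(i) for i in (x[:2]-[170,110])*3.75),4,c,2)
cv2.imwrite('pics/s5.png',f)
E
```

```text
17.0 ['Unreachable', 'read_state', 'tcp_to_tips'] 31.244989757764575 [534.46329742 149.69671548 192.95918349]
[[ 1.00000e-03 -9.68000e-01 -2.50000e-01  6.85330e+01]
 [ 1.00000e+00  1.00000e-03  0.00000e+00  1.36800e+00]
 [-0.00000e+00 -2.50000e-01  9.68000e-01 -1.72192e+02]
 [ 0.00000e+00  0.00000e+00  0.00000e+00  1.00000e+00]]
-80 255 x 4.0 15.0 |y| [19. 20. 23.]
-74 258 x -0.0 12.0 |y| [19. 21. 24.]
-68 186 x -4.0 10.0 |y| [19. 19. 22.]
-62 911 x -8.0 7.0 |y| [14. 18. 22.]
-56 108 x -10.0 3.0 |y| [14. 14. 17.]
-50 53 x -9.0 12.0 |y| [14. 17. 21.]
-44 189 x -8.0 12.0 |y| [15. 23. 27.]
-38 305 x -9.0 12.0 |y| [14. 19. 26.]
-32 237 x 5.0 12.0 |y| [14. 19. 25.]
-26 222 x 3.0 12.0 |y| [14. 19. 26.]
-20 210 x 1.0 12.0 |y| [14. 19. 25.]
-14 156 x -2.0 12.0 |y| [14. 18. 25.]
```

View pics/s5.png

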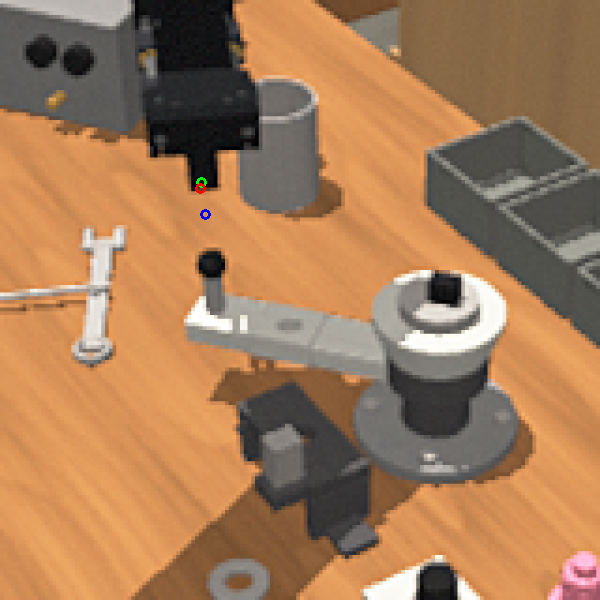

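The picture shows the fingertips ending about 26 mm above the marked stated tip points. The depth cloud agrees: real tips are at tool z≈-9.5, not +17. So I was just skimming the knob, and I'll go 27 mm lower.

Emit:
step_arm([
  [0,0,0.85,0,0,0,-0.1],
  [0,0,0.85,0,0,0,-0.1],
  [0,0,0.85,0,0,0,-0.1],
  [0,0,0.85,0,0,0,-0.1],
  [0,0,0.82,0,0,0,-0.1],
  [0,0,0,0,0,0,-0.1],
], newtons=20)

```text
time: 9.1
tool_pos: [531.5, 148.7, 83.3]
ee_rot: [-0.002, 0.206, 0.978, -0.001]
ft_force: [-0.8, -0.1, 0.5]
opening: 39.3
gripper_force: 0.0
```

Emit:
step_arm([
  [0.16,-0.33,0,0,0,0,-0.1],
  [0.16,-0.33,0,0,0,0,-0.1],
  [0.255,-0.687,0,0,0,0,-0.1],
  [0.185,-0.71,0,0,0,0,-0.1],
  [0.113,-0.723,0,0,0,0,-0.1],
  [0.04,-0.731,0,0,0,0,-0.1],
  [-0.032,-0.731,0,0,0,0,-0.1],
  [-0.105,-0.724,0,0,0,0,-0.1],
  [-0.09,-0.35,0,0,0,0,-0.1],
  [0,0,0,0,0,0,-0.1],
])

```text
time: 10.35
tool_pos: [464.2, 33.8, 85.7]
ee_rot: [0.0, 0.207, 0.978, -0.0]
ft_force: [0.4, -0.3, 0.5]
opening: 39.0
gripper_force: 0.0
```

```bash
cat > ang.py <<'E'
from h import *
t=cams.camera('top'); w=cloud(t); d=w[...,:2]-[646,4]; r=np.hypot(d[...,0],d[...,1]); a=np.arctan2(d[...,1],d[...,0])%(2*np.pi)
k=(abs(w[...,2]-76)<5)&(r>60)&(r<205)&(a>2)&(a<3.7)&(t['frame'].min(-1)>110)
for lo in range(60,200,20):
    q=k&(r>=lo)&(r<lo+20)
    if q.sum()>5: print(lo,q.sum(),np.percentile(a[q],[5,50,95]).round(3))
E
python3 ang.py
```

```text
60 156 [2.631 2.927 3.205]
80 155 [2.716 2.931 3.14 ]
100 122 [2.762 2.933 3.122]
120 52 [2.776 2.831 3.107]
```

Emit:
step_arm([
  [-0.11,-0.35,0,0,0,0,-0.1],
  [-0.11,-0.35,0,0,0,0,-0.1],
  [-0.13,-0.34,0,0,0,0,-0.1],
  [0,0,0,0,0,0,-0.1],
])

```text
time: 10.9
tool_pos: [461.5, 6.3, 85.6]
ee_rot: [0.0, 0.207, 0.978, -0.0]
ft_force: [-0.1, -0.4, -0.0]
opening: 39.1
gripper_force: 0.0
```

Emit:
step_arm([
  [-0.04,-0.1,0,0,0,0,-0.1],
  [-0.04,-0.1,0,0,0,0,-0.1],
  [0,0,0,0,0,0,-0.1],
])

```text
time: 11.28
tool_pos: [461.3, 2.1, 85.6]
ee_rot: [0.0, 0.206, 0.978, 0.0]
ft_force: [0.2, 1.1, 0.9]
opening: 39.2
gripper_force: 0.3
```

Emit:
step_arm([
  [-0.04,-0.1,0,0,0,0,-0.1],
  [0,0,0,0,0,0,-0.1],
])

```text
time: 11.52
tool_pos: [461.3, 1.5, 85.7]
ee_rot: [-0.0, 0.206, 0.979, 0.001]
ft_force: [-0.2, 10.0, -0.8]
opening: 39.5
gripper_force: 4.2
```

Emit:
step_arm([
  [0.08,0.22,0,0,0,0,-0.1],
  [0,0,-0.9,0,0,0,-0.1],
  [0,0,-1,0,0,0,0],
  [0,0,-1,0,0,0,0],
  [-0.6,0.23,-1,0,0,0,0],
  [-0.6,0.23,-1,0,0,-1,0],
  [-0.6,0.23,-0.5,0,0,-1,0],
  [-0.6,0.23,0,0,0,-1,0],
  [0,0,0,0,0,-1,0],
  [0,0,0,0,0,-1,0],
  [0,0,0,0,0,-0.96,0],
  [0,0,0,0,0,0,0],
])

```text
time: 13.02
tool_pos: [525.8, 5.1, 220.5]
ee_rot: [-0.0, 0.0, 1.0, -0.0]
ft_force: [0.7, -0.8, 0.3]
opening: 43.6
gripper_force: 0.0
```

```bash
python3 - <<'E'
from h import *
st=robot.read_state(); print(st['tool_pos'],st['ee_rot'],st['joint_positions'].round(2),st['opening'])
p=cams.camera('wrist'); w=cloud(p,st); cv2.imwrite('pics/w6.png',p['frame'])
np.savez('w6.npz',w=w,f=p['frame'])
a=(abs(w[...,2]-76)<6); print(a.sum(), np.median(w[a][:,2]))
n=(w[...,2]<62)&(np.hypot(w[...,0]-526,w[...,1]-5)<16)
if n.any(): print('hole px',n.sum(),w[n].mean(0),np.argwhere(n).mean(0))
E
python3 ang.py
```

```text
[525.7893926    5.06167894 220.53955124] [-4.33475540e-05  2.21175247e-04  9.99999940e-01 -2.63085810e-04] [-0.56  0.07  0.49  1.77 -0.03  1.31  1.51] 43.55673125287976
10631 75.90946508217684
hole px 148 [536.52237761   9.24276525  26.8363517 ] [195.07432432 285.80405405]
```

View pics/w6.png

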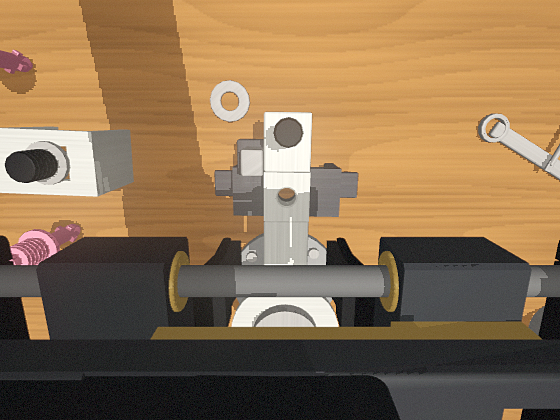

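Arm lies along the plate against the stop block, hole at (286,194), knob (288,131). Now I'll measure the mouth, the knob and the arm's axis.

```bash
python3 - <<'E'
from h import *
z=np.load('w6.npz'); w=z['w']; f=z['f']
st=robot.read_state(); p=cams.camera('wrist')
g=f[178:212,270:303].min(-1); 
mouth=(f[178:212,270:303].astype(int).min(-1)<150).astype(np.uint8)
n,l,s,c=cv2.connectedComponentsWithStats(mouth); 
for i in range(1,n):
    if s[i,4]>30:
        u,v=c[i]+[270,178]; print(s[i],u,v,ray_z(p,u,v,76,st))
        e=s[i]; print('box ctr',ray_z(p,270+e[0]+e[2]/2-.5,178+e[1]+e[3]/2-.5,76,st), 'w/h mm',(ray_z(p,270+e[0],178+e[1],76,st)-ray_z(p,270+e[0]+e[2],178+e[1]+e[3],76,st)))
k=(abs(w[...,2]-126)<6)&(np.hypot(w[...,0]-463,w[...,1]-5)<40); print('knob',w[k].mean(0),cv2.minEnclosingCircle(w[k][:,:2].astype(np.float32)))
a=(abs(w[...,2]-76)<4)&(w[...,0]<575)&(w[...,0]>445)&(f.min(-1)>120)
for x in range(450,575,15):
    q=a&(abs(w[...,0]-x)<3); 
    if q.any(): y=w[q][:,1]; print(x,y.min().round(1),y.max().round(1),((y.min()+y.max())/2).round(1))
print('end x',w[a][:,0].min())
E
```

```text
[  7  10  19  18 273] 286.0989010989011 196.5201465201465 [527.6153678    9.38203887  76.        ]
box ctr [527.59556128   9.28722071  76.        ] w/h mm [-17.67685254 -18.25016222   0.        ]
knob [465.92245385  10.30265888 124.73923493] ((466.0684814453125, 10.251026153564453), 11.563728332519531)
450 -11.1 31.7 10.3
465 -250.1 32.0 -109.0
480 -253.3 31.3 -111.0
495 -257.2 31.7 -112.7
510 -259.0 30.9 -114.0
525 -262.2 31.2 -115.5
540 -12.2 30.5 9.2
555 -12.5 30.9 9.2
570 -250.8 30.3 -110.3
end x 449.6176426476098
```

Emit:
step_arm([
  [0.113,-1,0,0,0,0,0],
  [0.113,-1,0,0,0,0,0],
  [0.113,-1,0,0,0,0,0],
  [0.113,-1,0,0,0,0,0],
  [0.113,-1,0,0,0,0,0],
  [0.113,-1,0,0,0,0,0],
  [0.113,-1,0,0,0,0,0],
  [0.113,-1,0,0,0,0,0],
  [0.113,-1,0,0,0,0,0],
  [0.113,-1,0,0,0,0,0],
  [0.113,-1,0,0,0,0,0],
  [0.113,-1,0,0,0,0,0],
])

```text
time: 14.68
tool_pos: [491.8, -295.5, 220.7]
ee_rot: [0.0, 0.0, 1.0, -0.0]
ft_force: [0.2, 0.1, -0.0]
opening: 43.6
gripper_force: 0.0
```

Emit:
step_arm([
  [0,-0.14,0,0,0,0,0],
  [0,0,0,0,0,0,0],
  [0,0,0,0,0,0,0],
])

```text
time: 15.05
tool_pos: [492.4, -297.0, 220.5]
ee_rot: [-0.0, -0.001, 1.0, 0.0]
ft_force: [0.3, -0.6, 0.2]
opening: 43.4
gripper_force: 0.0
```

```bash
cat > pinpos.py <<'E'
from h import *
st=robot.read_state(); print(st['tool_pos'],st['ee_rot'],st['opening'])
p=cams.camera('wrist'); w=cloud(p,st); cv2.imwrite('pics/w7.png',p['frame']); f=p['frame']
near=(np.hypot(w[...,0]-492,w[...,1]+298)<35)
for lo,hi in((121,130),(112,119),(82,90),(76,82)):
    k=near&(w[...,2]>lo)&(w[...,2]<hi)
    if k.sum()>5: print(lo,k.sum(),np.median(w[k],0).round(1),cv2.minEnclosingCircle(w[k][:,:2].astype(np.float32)),'px',np.argwhere(k).mean(0).round(),'bgr',np.median(f[k],0))
E
python3 pinpos.py
```

```text
[ 492.38298326 -296.98301559  220.54151187] [-1.75387995e-05 -7.88878585e-04  9.99999658e-01  2.49440412e-04] 43.3816891639426
121 284 [ 490.9 -298.9  124.2] ((491.3121032714844, -298.89813232421875), 7.9975996017456055) px [205. 279.] bgr [170. 177. 183.]
112 406 [ 487.7 -298.2  115.1] ((491.2126159667969, -298.66522216796875), 13.145400047302246) px [201. 280.] bgr [82. 90. 98.]
82 549 [ 482.  -298.4   85.2] ((491.304443359375, -298.8258972167969), 19.769948959350586) px [188. 280.] bgr [174. 182. 187.]
76 2498 [ 488.6 -296.5   79.3] ((492.0008544921875, -297.9962158203125), 34.99052429199219) px [193. 281.] bgr [199. 208. 211.]
```

Emit:
step_arm([
  [0.04,-0.07,0.9,0,0,0,0],
  [0,0,0.9,0,0,0,0],
  [0,0,0.9,0,0,0,0],
  [0,0,0.9,0,0,0,0],
  [0,0,0.8,0,0,0,0],
  [0,0,0.42,0,0,0,0],
  [0,0,0,0,0,0,0],
])

```text
time: 15.98
tool_pos: [490.9, -299.4, 99.8]
ee_rot: [-0.0, -0.0, 1.0, 0.0]
ft_force: [-0.1, -1.3, 0.1]
opening: 43.4
gripper_force: 0.0
```

Emit:
step_arm([
  [0,0,0,0,0,0,-0.7],
  [0,0,0,0,0,0,-0.7],
  [0,0,0,0,0,0,-0.7],
  [0,0,0,0,0,0,-0.7],
], newtons=25)

```text
time: 16.48
tool_pos: [491.3, -300.2, 100.7]
ee_rot: [0.0, -0.0, 1.0, -0.0]
ft_force: [-0.4, 0.6, 4.0]
opening: 24.2
gripper_force: 25.0
```

Emit:
step_arm([
  [0,0,-0.8,0,0,0,-0.7],
  [0,0,-0.9,0,0,0,-0.7],
  [0,0,-0.9,0,0,0,-0.7],
  [0,0,-0.9,0,0,0,-0.7],
  [0,0,-0.9,0,0,0,-0.7],
  [0,0,-0.4,0,0,0,-0.7],
  [0,0,0,0,0,0,-0.7],
  [0,0,0,0,0,0,-0.7],
])

```text
time: 17.48
tool_pos: [490.5, -299.7, 219.4]
ee_rot: [-0.001, -0.0, 1.0, 0.0]
ft_force: [-0.2, 0.1, -2.3]
opening: 24.3
gripper_force: 25.0
```

```bash
cat > held.py <<'E'
from h import *
st=robot.read_state(); print(st['tool_pos'],st['opening'],st['gripper_force'],st['ft_force'])
p=cams.camera('wrist'); w=cloud(p,st); q=st['ee_rot']; Rm=R.from_quat([q[1],q[2],q[3],q[0]]).as_matrix()
tl=(w-st['tool_pos'])@Rm; f=p['frame']
m=(abs(tl[...,0])<30)&(abs(tl[...,1])<30)
for z0 in np.arange(-40,90,4):
    k=m&(tl[...,2]>=z0)&(tl[...,2]<z0+4)
    if k.sum()>8:
        a=tl[k]; print(z0,k.sum(),'x',np.percentile(a[:,0],[1,50,99]).round(1),'y',np.percentile(a[:,1],[1,50,99]).round(1),'bgr',np.median(f[k],0))
E
python3 held.py
```

```text
[ 490.53363793 -299.65531887  219.35639211] 24.3195665547733 24.998888075351715 [-0.2207324   0.1375196  -2.30991569]
-40 179 x [-7.9  9.9 11.5] y [-20.5 -11.   23.8] bgr [41. 43. 48.]
-36 205 x [-9.1  9.8 11.5] y [-19.4  13.7  22.7] bgr [43. 46. 50.]
-32 139 x [ 5.7 10.  11.5] y [-19.4 -11.2  22.4] bgr [45. 48. 53.]
-28 197 x [ 2.7  9.6 11.4] y [-19.1   1.8  22.4] bgr [48. 50. 56.]
-24 429 x [ 2.   6.  11.3] y [-18.8   1.8  21.5] bgr [123. 128. 132.]
-20 205 x [-0.1  9.3 11.3] y [-19.1   1.4  22.4] bgr [54. 57. 65.]
-16 880 x [-1.5  7.6 12.3] y [-18.    1.9  21.2] bgr [56. 58. 64.]
-12 227 x [ 4.  10.6 13.1] y [-18.    1.9  21.3] bgr [57. 61. 66.]
-8 132 x [ 4.5 11.3 13.3] y [-10.6   1.4  13.4] bgr [61. 66. 70.]
-4 83 x [ 4.  11.4 13.1] y [-11.    1.9  14.1] bgr [63. 68. 72.]
0 80 x [ 5.2 11.5 13.3] y [-10.1   0.6  13.4] bgr [62.5 67.5 73. ]
4 90 x [ 4.5 11.4 13. ] y [-10.4   1.9  13.6] bgr [65. 70. 76.]
8 112 x [ 3.5 11.4 13. ] y [-11.1   1.3  14.3] bgr [66.5 71.  77. ]
12 780 x [ 1.  11.6 18.9] y [-16.8   1.6  20. ] bgr [175. 182. 187.]
16 315 x [ 0.6 13.6 19.6] y [-17.5   1.3  21.3] bgr [172. 179. 184.]
20 19 x [ 6.9 18.  19.3] y [-16.5   3.1  17.1] bgr [133. 139. 153.]
60 26 x [ 8.9 10.1 11.4] y [1.5 4.9 7.7] bgr [170.  176.5 182. ]
64 10 x [ 8.1 10.7 11.7] y [0.7 4.6 7.8] bgr [129.  139.5 147.5]
72 10 x [5.6 7.5 7.7] y [-3.9 -0.6  1.2] bgr [135. 139. 143.]
```

Emit:
step_arm([
  [-0.12,1,0,0,0,0,-0.7],
  [-0.12,1,0,0,0,0,-0.7],
  [-0.12,1,0,0,0,0,-0.7],
  [-0.12,1,0,0,0,0,-0.7],
  [-0.12,1,0,0,0,0,-0.7],
  [-0.12,1,0,0,0,0,-0.7],
  [-0.12,1,0,0,0,0,-0.7],
  [-0.12,1,0,0,0,0,-0.7],
  [-0.12,1,0,0,0,0,-0.7],
  [-0.12,1,0,0,0,0,-0.7],
  [-0.12,1,0,0,0,0,-0.7],
  [-0.12,1,0,0,0,0,-0.7],
])

```text
time: 19.02
tool_pos: [526.5, 0.8, 219.3]
ee_rot: [-0.001, -0.0, 1.0, -0.0]
ft_force: [0.2, 0.8, -2.5]
opening: 24.3
gripper_force: 25.0
```

Emit:
step_arm([
  [-0.03,0.3,0,0,0,0,-0.7],
  [0,0,0.9,0,0,0,-0.7],
  [0,0,0.9,0,0,0,-0.7],
  [0,0,0,0,0,0,-0.7],
  [0,0,0,0,0,0,-0.7],
])

```text
time: 19.65
tool_pos: [527.9, 6.9, 175.8]
ee_rot: [0.0, 0.0, 1.0, -0.0]
ft_force: [0.8, -0.7, -1.5]
opening: 24.4
gripper_force: 25.0
```

```bash
python3 held.py | head -1; for i in 1 2 3; do python3 -c "
from h import *
cams.camera('side'); print(robot.read_state()['tool_pos'])"; done; python3 - <<'E'
from h import *
st=robot.read_state(); p=cams.camera('wrist'); w=cloud(p,st); f=p['frame']
k=(abs(w[...,2]-126)<6)&(np.hypot(w[...,0]-466,w[...,1]-10)<25); print('knob',cv2.minEnclosingCircle(w[k][:,:2].astype(np.float32)))
a=(abs(w[...,2]-76)<4)&(w[...,0]<575)&(w[...,0]>445)&(f.min(-1)>120)
for x in (450,480,500,515,530,550):
    q=a&(abs(w[...,0]-x)<3)&(abs(w[...,1]-9)<30)
    if q.sum()>5: y=w[q][:,1]; print(x,y.min().round(1),y.max().round(1))
E
```

```text
[527.88991749   6.93538515 175.8109262 ] 24.411860504135692 24.999012351036072 [ 0.81675923 -0.69632492 -1.47435578]
[528.18785586   7.27006695 176.12360614]
[528.1534123    7.37387512 176.03086005]
[528.081415     7.47603987 175.92040172]
knob ((466.2252197265625, 10.285591125488281), 11.432878494262695)
450 -10.8 32.2
480 -20.7 32.0
500 -12.3 31.6
515 -11.8 31.1
530 -12.1 31.3
```

Emit:
step_arm([
  [0.03,0.02,0.3,0,0,0,-0.7],
  [0,0,0.3,0,0,0,-0.7],
  [0,0,0.3,0,0,0,-0.7],
  [0,0,0.15,0,0,0,-0.7],
  [0,0,0,0,0,0,-0.7],
])

```text
time: 20.52
tool_pos: [526.7, 8.0, 148.5]
ee_rot: [-0.0, -0.0, 1.0, -0.0]
ft_force: [0.9, 0.2, -2.0]
opening: 24.2
gripper_force: 25.0
```

Emit:
step_arm([
  [0,0,0.12,0,0,0,-0.7],
  [0,0,0.12,0,0,0,-0.7],
  [0,0,0,0,0,0,-0.7],
])

```text
time: 20.9
tool_pos: [526.7, 8.0, 142.6]
ee_rot: [-0.0, -0.0, 1.0, -0.0]
ft_force: [-0.0, 0.5, -2.8]
opening: 24.7
gripper_force: 25.0
```

Emit:
step_arm([
  [0,0,0.06,0,0,0,-0.7],
  [0,0,0,0,0,0,-0.7],
])

```text
time: 21.15
tool_pos: [527.1, 8.1, 141.7]
ee_rot: [0.0, -0.0, 1.0, 0.0]
ft_force: [0.1, -0.9, 0.6]
opening: 24.5
gripper_force: 25.0
```

Emit:
step_arm([
  [0,0,0,0,0,0,-0.38],
  [0,0,0,0,0,0,-0.3],
  [0,0,0,0,0,0,-0.1],
  [0,0,0,0,0,0,0],
  [0,0,-0.5,0,0,0,0],
  [0,0,-1,0,0,0,0],
  [0,0,-1,0,0,0,0],
  [0,0,-1,0,0,0,0],
  [0,0,0,0,0,0,0],
  [0,0,0,0,0,0,0],
])

```text
time: 22.4
tool_pos: [526.7, 8.1, 228.7]
ee_rot: [-0.0, -0.0, 1.0, 0.0]
ft_force: [0.3, -0.2, -0.3]
opening: 43.6
gripper_force: 0.0
```

```bash
cat > up.py <<'E'
from h import *
st=robot.read_state(); print(st['tool_pos'],st['opening'])
p=cams.camera('wrist'); w=cloud(p,st); f=p['frame']; cv2.imwrite('pics/w8.png',f)
near=(np.hypot(w[...,0]-527.6,w[...,1]-9.4)<30)
for z in range(78,172,3):
    k=near&(w[...,2]>=z)&(w[...,2]<z+3)
    if k.sum()>8: print(z,k.sum(),np.array(cv2.minEnclosingCircle(w[k][:,:2].astype(np.float32))[0]).round(1),round(cv2.minEnclosingCircle(w[k][:,:2].astype(np.float32))[1],1),'bgr',np.median(f[k],0))
E
python3 up.py
```

```text
[526.683165     8.07224486 228.70023789] 43.601431244071435
120 13 [514.6  10.2] 15.1 bgr [140. 148. 152.]
123 278 [526.8  10. ] 20.0 bgr [154. 161. 165.]
126 379 [526.7   9.8] 19.7 bgr [158. 164. 169.]
129 19 [520.8   8.6] 11.6 bgr [85. 89. 94.]
132 19 [522.   10.2] 12.3 bgr [77. 84. 88.]
135 36 [522.4   9.8] 12.4 bgr [69.  75.5 80. ]
141 36 [521.9   9.8] 12.2 bgr [72.5 77.  83. ]
144 21 [521.8   9. ] 12.1 bgr [71. 77. 83.]
147 20 [521.8  10.6] 12.2 bgr [72.5 78.5 84. ]
150 77 [527.1   9.7] 13.4 bgr [70. 77. 81.]
153 240 [526.7   9.5] 13.1 bgr [64. 70. 75.]
156 249 [526.8   9.6] 12.5 bgr [66. 71. 76.]
159 18 [524.6   9.4] 7.4 bgr [108.5 114.5 119. ]
162 169 [527.2   9.6] 8.0 bgr [147. 154. 159.]
165 193 [526.9   9.5] 7.6 bgr [149. 156. 161.]
```

Emit:
step_arm([
  [-0.05,0,0,0,0,0,-1],
  [0,0,0,0,0,0,-1],
  [0,0,0.7,0,0,0,-1],
  [0,0,0.7,0,0,0,-1],
  [0,0,0.5,0,0,0,-1],
  [0,0,0,0,0,0,-1],
  [0,0,0,0,0,0,-1],
])

```text
time: 23.32
tool_pos: [528.3, 8.0, 181.6]
ee_rot: [0.0, -0.0, 1.0, -0.0]
ft_force: [-0.9, 0.6, -0.3]
opening: 0.4
gripper_force: 0.0
```

Emit:
step_arm([
  [0,0,0.15,0,0,0,-1],
  [0,0,0.15,0,0,0,-1],
  [0,0,0.1,0,0,0,-1],
  [0,0,0.1,0,0,0,-1],
])

```text
time: 23.82
tool_pos: [528.1, 8.1, 168.7]
ee_rot: [-0.0, -0.0, 1.0, -0.0]
ft_force: [0.5, 1.2, -0.4]
opening: 0.9
gripper_force: 0.0
```

Emit:
step_arm([
  [0,0,0.2,0,0,0,-1],
  [0,0,0.2,0,0,0,-1],
  [0,0,0.1,0,0,0,-1],
  [0,0,0,0,0,0,-1],
])

```text
time: 24.32
tool_pos: [528.0, 8.0, 156.2]
ee_rot: [-0.0, -0.0, 1.0, -0.0]
ft_force: [0.0, -0.6, 0.2]
opening: 0.7
gripper_force: 0.0
```

Emit:
step_arm([
  [0,0,0.1,0,0,0,-1],
  [0,0,0.1,0,0,0,-1],
  [0,0,0,0,0,0,-1],
])

```text
time: 24.7
tool_pos: [528.3, 8.0, 151.5]
ee_rot: [0.0, -0.0, 1.0, 0.0]
ft_force: [0.9, 0.5, 3.8]
opening: 0.5
gripper_force: 2.1
```

Emit:
step_arm([
  [0,0,0.1,0,0,0,-1],
  [0,0,0.1,0,0,0,-1],
  [0,0,0.1,0,0,0,-1],
  [0,0,0.15,0,0,0,-1],
  [0,0,0.15,0,0,0,-1],
])

```text
time: 25.32
tool_pos: [527.9, 8.1, 135.9]
ee_rot: [-0.0, -0.0, 1.0, -0.0]
ft_force: [0.0, 0.9, 1.4]
opening: 0.1
gripper_force: 0.4
```

Emit:
step_arm([
  [0,0,0.15,0,0,0,-1],
  [0,0,0.15,0,0,0,-1],
  [0,0,0.15,0,0,0,-1],
  [0,0,0.15,0,0,0,-1],
])

```text
time: 25.82
tool_pos: [528.1, 8.1, 121.1]
ee_rot: [-0.0, -0.0, 1.0, -0.0]
ft_force: [-1.2, -0.2, -0.0]
opening: 0.3
gripper_force: 0.4
```

Emit:
step_arm([
  [0,0,0.15,0,0,0,-1],
  [0,0,0.15,0,0,0,-1],
  [0,0,0.15,0,0,0,-1],
  [0,0,0.12,0,0,0,-1],
  [0,0,0,0,0,0,-1],
])

```text
time: 26.45
tool_pos: [528.2, 8.0, 107.1]
ee_rot: [0.0, -0.0, 1.0, -0.0]
ft_force: [0.5, 0.1, 4.0]
opening: 0.5
gripper_force: 1.6
```

Emit:
step_arm([
  [0,0,0.1,0,0,0,-1],
  [0,0,0.08,0,0,0,-1],
  [0,0,0,0,0,0,-1],
])

```text
time: 26.82
tool_pos: [528.2, 8.0, 102.7]
ee_rot: [0.0, -0.0, 1.0, 0.0]
ft_force: [-1.7, -0.7, 4.9]
opening: 0.5
gripper_force: 2.7
```

Emit:
step_arm([
  [0,0,0.06,0,0,0,-1],
  [0,0,0.04,0,0,0,-1],
  [0,0,0,0,0,0,-1],
])

```text
time: 27.2
tool_pos: [528.5, 8.1, 102.3]
ee_rot: [0.0, -0.0, 1.0, 0.001]
ft_force: [-10.9, -0.7, 27.7]
opening: 0.4
gripper_force: 14.0
```

Emit:
step_arm([
  [0,0,-0.3,0,0,0,-1],
  [0,0,-0.5,0,0,0,-1],
  [0,0,-1,0,0,0,-1],
  [0,0,-1,0,0,0,-0.5],
  [0,0,-1,0,0,0,0],
  [0,0,-1,0,0,0,0],
  [0,0,-0.3,0,0,0,0],
  [0,0,0,0,0,0,0],
  [0,0,0,0,0,0,0],
])

```text
time: 28.32
tool_pos: [527.5, 8.0, 226.5]
ee_rot: [-0.001, -0.0, 1.0, -0.0]
ft_force: [-0.9, -0.1, 0.1]
opening: 42.4
gripper_force: 0.0
```

```bash
python3 up.py; python3 -c "
import cv2;f=cv2.imread('pics/w8.png');cv2.imwrite('pics/w9.png',cv2.resize(f[90:260,190:390],(700,595),interpolation=3))"
```

```text
[527.54145071   8.0358722  226.50058514] 42.38420313845097
78 189 [523.4   8.3] 23.6 bgr [172. 180. 185.]
81 328 [528.    9.1] 19.7 bgr [208.  215.  219.5]
84 11 [518.6   7.8] 9.0 bgr [87. 92. 97.]
87 15 [521.2   8.3] 11.3 bgr [82. 89. 94.]
90 20 [523.6   8.8] 12.5 bgr [78. 87. 91.]
93 9 [520.1   9.7] 10.5 bgr [81. 90. 95.]
96 20 [522.    9.3] 11.8 bgr [75. 84. 89.]
99 12 [522.1   8.4] 11.7 bgr [80.5 86.  91. ]
102 16 [522.8   9.7] 12.2 bgr [79.5 88.  92.5]
105 45 [528.1   9. ] 13.4 bgr [80. 89. 92.]
108 187 [527.9   9.2] 13.2 bgr [73. 80. 85.]
111 192 [528.1   9.1] 12.5 bgr [72. 79. 83.]
114 14 [525.8   8.8] 7.4 bgr [106. 113. 118.]
117 95 [527.9   9.5] 7.9 bgr [148. 155. 160.]
120 171 [527.8   9.1] 7.8 bgr [151. 158. 162.]
```

View pics/w9.png

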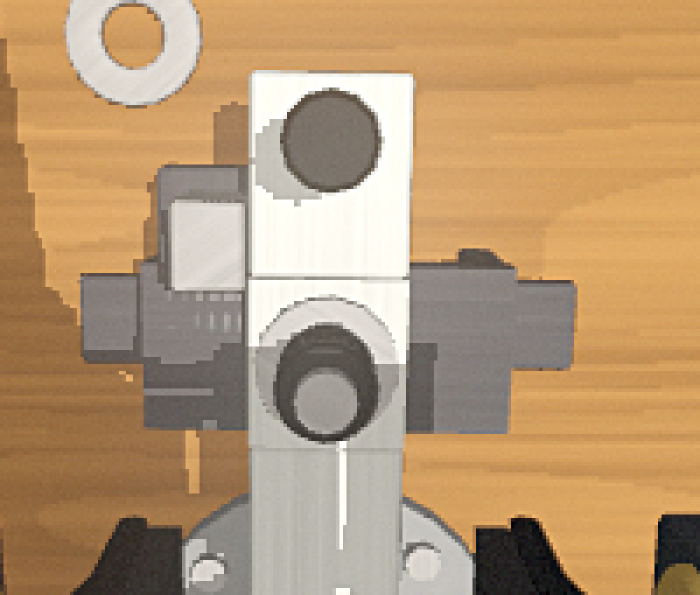

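The pin is home: the collar sits on the arm (crop 328,370), its top about 82 mm up, and the button at (325,400) is back out at about 121 mm. The robot is clear, so I'll hand it in.

```bash
python3 -c "
from bench import close_job
print(close_job())"
```

```text
the job is handed in; nothing more can be done
None
```

The job is handed in at about 28 s of the 72 s allowed: the arm is against its stop and the button pin is through, with its collar on the arm and its button back out by the last wrist-camera measurement. `close_job` returned no verdict.

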